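Put the race car on the free set-up board

ROBOT

A 6-joint arm with a two-finger parallel gripper is mounted at the origin on the work surface. World frame = base frame: x ahead of the robot, y to its left, z up, the work surface at z = 0. Lengths are in mm, angles in rad, forces in N, time in s.
With the tool pointing down it reaches from about 300 to 875 mm from the base axis. Payload 6.4 kg.
Tool frame: the origin (TCP) lies midway between the tips of the shut fingers; the grasp point (between the pads) lies behind it (r.tcp_to_grasp is the z of the grasp point in the tool frame, in mm); z points along the fingers, y is the line along which they close (so a half turn about z gives the same grasp; the last joint's range is limited). The gripper opens to 88 mm and grips with 3 to 60 N. Pads are 18 mm wide; open, the fingers measure 123 mm over their backs; the gripper's body (75 mm by 187 mm) begins 45 mm behind the grasp point.
Start: joints at [1.02, 0.181, 1.607, -0, 1.354, -0.206], TCP at [194.344, 541.176, 211.914] pointing down, gripper open.
Joint ranges: [-2.99, 2.99], [-0.89, 2.07], [0.3, 2.58], [-1.14, 4.28], [0, 2.63], [-3.12, 3.12]. Speed limits (rad/s): [2.57, 2.57, 3.01, 3.14, 3.14, 3.14].

INTERFACE

Orientations are given as [roll, pitch, yaw] about the fixed x, y, z axes, in that order (R = Rz(yaw) Ry(pitch) Rx(roll)).
In Python, from workcell import r gives the robot as it stands. The module is installed in compiled form; this text tells all that it offers.
- The arm moves only by the tool apply_moves, never from a script. Its argument "moves" is a list of rows, each an object of numbers: "tx", "ty", "tz": the shift along the tool's x, y, z in m; "yaw": the turn about the tool's z in rad. A call has 1 to 8 rows; each row is the pose to reach, as a shift and turn from the pose commanded when the call began, along the tool's axes at that moment; what a row does not reach only later rows make up. A row lasts 1/10 s, in which the tool goes at most 50 mm and 8.59 degrees, less where a joint would pass 70% of its speed; a pose out of reach is approached as far as the arm can. A call with a gripper value outside its range is refused whole. "jaw" is the closure, from -1 (fully open) to 1 (shut), set as the call begins (left out, the last holds). The fingers move at their own pace and stop on an object; "newtons" is the grip in N (left out, the last holds). Time passes only in rows, so rows that repeat a pose let the fingers close. It gives the time, the measured TCP pose, the force, the opening and the grip force at its end, in the units of the state.
- r.get_obs(): the state, without advancing time (a new reading comes with each control period).
- r.capture(name): name is "side" or "top" or "wrist"; returns a dict with "img" (420x560x3 uint8, red, green, blue), "range_z" (420x560 float32, mm along the optical axis (not along the pixel's ray), 0 where there is no reading), "vfov" (degrees; the focal length in pixels is half the picture's height over the tangent of half this angle, whatever the lens; pixels are square), "cx", "cy" (the principal point, pixels), "world_to_cam" (4x4, takes a point from world to camera coordinates). Camera axes: x right, y up, looking along -z (the intrinsics and any distortion apply to the point x, -y, -z); pixel columns grow to the right and rows downward; lengths in mm; the calibration is good to about 2 mm. The wrist camera is an equidistant fisheye: a pixel r from the principal point sees the ray r / f radians off the axis. A picture is of the moment at which its call begins.
- r.hand_in(): hands the job in; it is judged then, once.
The state is a dict: "time_s": time; "q": joint angles; "joint_vel": joint speeds; "effort": joint torques, N m; "eef_pos": TCP position; "tool_rot": TCP orientation; "ft_force": force on the tool from outside, world axes, zero at the start; "moment": the same for the moment, N m; "width": finger opening in mm; "finger_force": force on a finger pad.
Only numpy, scipy, OpenCV 4.12 (cv2) and the standard library are available. Lean on these libraries where they do the work, as an engineer would, in place of code of your own. Each camera call takes 0.05 s, during which the arm holds its last target. There are 200 camera calls.

TASK

Two dark wooden set-up boards lie on the race workshop's table, and a bare car chassis already stands on one of them. Put the closed coupe (the model car with a roofed cabin, not the open-wheel car) on the board that is free: wheels down, in the middle of the board and in line with its length, nose either way. Set it down gently without dropping it, and leave the bare chassis where it stands.

Things in the scene. Friction and masses are not known exactly. Their poses are not given: they have to be found in the camera images.
- coupe_center (a point): Centre of the coupe, 21 mm above the underside of its wheels. White closed race car, black windows, small rear wing: 140 long (its x, nose +x), 56 wide over the tyres, 42 high, about 110 g. Flat sides 54 mm apart, 6 to 27 mm above the ground, clear of wheels for 30 mm fore and aft of the centre: grasp across these. Starts on the table, left or right of the boards; an open-wheel car is opposite.
- chassis_center (a point): Centre of the bare chassis (brass and steel pan with motor and four black wheels, no body), 13 mm above the underside of its wheels; 115 long (its x), 58 wide, 26 high. It stands in the middle of one of the two boards, which one varies, and stays there.
- board_a: One of two like set-up boards, a fixed dark wooden slab 200 long (its x) by 115 wide (its y) by 12 thick; origin at the centre of its underside, on the table, so its flat top is 12 mm above it. Its length points roughly away from the robot. Either board may be the left one, and either may carry the chassis.
- board_b: The other set-up board, the same in all respects.
There are look-alikes about, which are no part of the job. Leave any purple or yellow look-alike of the part that bears coupe_center alone.

How it is judged (in metres and radians):
At the end, for the whole second after the job is handed in: The coupe stands at rest on its wheels on the board that does not carry the chassis, its centre within 20 mm along and 15 mm across of the board's centre, its length within 12 degrees of the board's length (nose either way); the chassis is within 20 mm of where it stood (((horizontal distance between chassis_center and board_a below 0.05 m and x of coupe_center in the frame of board_b between -0.02 and 0.02 m and y of coupe_center in the frame of board_b between -0.015 and 0.015 m and angle between the x axis of coupe_center and the x axis of board_b, either way round below 0.21 rad) or (horizontal distance between chassis_center and board_b below 0.05 m and x of coupe_center in the frame of board_a between -0.02 and 0.02 m and y of coupe_center in the frame of board_a between -0.015 and 0.015 m and angle between the x axis of coupe_center and the x axis of board_a, either way round below 0.21 rad)) and angle between coupe_center's own z axis and vertical below 0.1 rad and height (world z) of coupe_center between 0.029 and 0.037 m and distance of chassis_center from where it was at the start of the episode below 0.02 m and linear speed of coupe below 0.02 m/s); the robot touches nothing.
It fails at once if the coupe is let go in the air, its wheels more than about 15 mm above the board's top (height (world z) of coupe_center above 0.048 m and contact force between coupe and the fingers below 0.02 N).
It fails at once if the bare chassis is moved more than 20 mm (distance of chassis_center from where it was at the start of the episode above 0.02 m).
It also fails if it takes over 32 s, if anything falls off the work surface, if the arm or the gripper's body presses on something with over 40 N, if the wrist force passes 120 N, or if a joint passes its speed limit or range.

## Working session

There is one attempt and no reset: what is moved stays moved. The work goes in short steps, Python scripts to look and compute and a tool call to move; the robot and the scene stay as the last step left them, time stands still between calls to the robot, and variables do not carry over. Pictures are saved under pics/ and viewed, at most 10 in all, crops included, and the job is handed in when it is done.

Besides the shell and the picture viewer there is one more tool, called after "Call:" as name([rows], argument=value, ...), one row to a line, values as JSON. apply_moves: Moves the arm, as the interface text tells. Its arguments: {"type":"object","properties":{"moves":{"type":"array","items":{"type":"object","properties":{"tx":{"type":"number"},"ty":{"type":"number"},"tz":{"type":"number"},"yaw":{"type":"number"}}}},"jaw":{"type":"number"},"newtons":{"type":"number"}},"required":["moves"]}

```bash
mkdir -p pics
cat > h.py <<'E'
from workcell import r
import numpy as np, cv2
def cap(n):
    c=r.capture(n); c['f']=210/np.tan(np.radians(c['vfov'])/2); np.savez(''+n+'.npz',**c); return c
def pts(c):  # world points per pixel from depth (pinhole)
    v,u=np.mgrid[0:420,0:560]; z=c['range_z'].astype(float)
    P=np.stack([(u-c['cx'])/c['f']*z,-(v-c['cy'])/c['f']*z,-z,np.ones_like(z)],-1)
    return (P@np.linalg.inv(c['world_to_cam']).T)[...,:3]
E
python3 - <<'E'
from h import *
for n in('top','side'):
    c=cap(n); print(n,{k:c[k] for k in c if k not in('img','range_z','world_to_cam')}); cv2.imwrite(f'pics/{n}0.png',c['img'][...,::-1])
    P=pts(c)
    print(P[210,280],(c['range_z']>0).mean())
o=r.get_obs();print(o['time_s'],o['eef_pos'],o['tool_rot'],o['width'],r.tcp_to_grasp)
E
```

```text
top {'vfov': 55.97406413251002, 'cx': 287.3079795034362, 'cy': 204.87253363097858, 'f': np.float64(395.16829926378705)}
[428.8233071   42.40383198   1.10425774] 0.996062925170068
side {'vfov': 42.606744676389404, 'cx': 282.40792846775025, 'cy': 204.40673396782762, 'f': np.float64(538.5284886910753)}
[459.29344894  77.88104647   6.01162308] 0.9868494897959184
0.1 [194.07487966 540.7451353  211.12437342] [-3.14012852e+00 -3.23565660e-04  2.79678370e+00] 87.61058819462579 -18.700000000000003
```

View pics/top0.png

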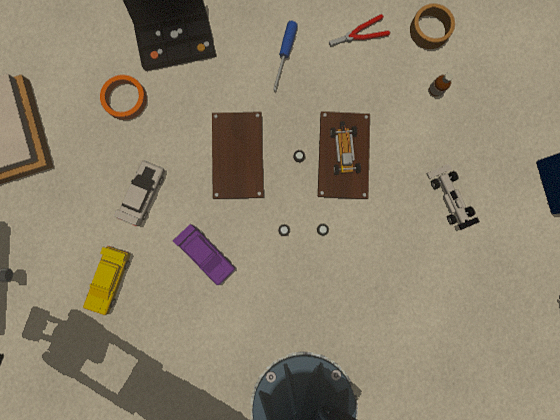

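View pics/side0.png

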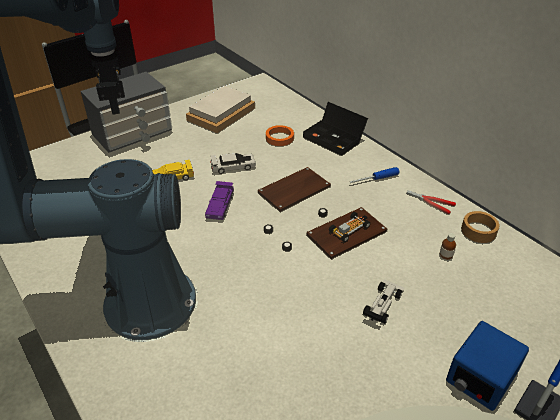

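The top view shows a white roofed car at (142,192), and the open-wheel car opposite it at (453,200). Purple (205,254) and yellow (106,280) look-alikes are also on the table. The left board (238,155) is free and the right one (344,155) carries the chassis. The white car fits the coupe, so I'll confirm it in an enlarged crop and measure it.

Run:
```python
from h import *
c=dict(np.load('top.npz')); P=pts(c); img=c['img']
cv2.imwrite('pics/crop1.png',cv2.resize(img[140:245,90:200],None,fx=5,fy=5,interpolation=cv2.INTER_CUBIC)[...,::-1])
def rect(m,name):
    p=P[m]; rr=cv2.minAreaRect(p[:,:2].astype(np.float32)); print(name,len(p),'c',np.round(rr[0],1),'size',np.round(rr[1],1),'ang',round(rr[2],2),'z',np.round(np.percentile(p[:,2],[5,50,95]),1)); print(cv2.boxPoints(rr).round(0).tolist())
v,u=np.mgrid[0:420,0:560]
def box(a,b,cc,d): return (u>=a)&(u<b)&(v>=cc)&(v<d)
Z=P[...,2]
print('table z',np.median(Z[box(240,300,240,300)]))
def comp(m):
    n,l,s,_=cv2.connectedComponentsWithStats(m.astype(np.uint8)); return l==1+s[1:,4].argmax()
def er(m): return comp(m)
rect(er((Z>10)&(Z<60)&box(105,175,150,235)),'coupe >10')
rect(er((Z>26)&(Z<60)&box(105,175,150,235)),'coupe >26')
rect(er((Z>7)&(Z<60)&box(200,275,100,210)),'freeboard')
rect(er((Z>7)&(Z<17)&box(310,380,100,210)),'chassisboard')
rect(er((Z>17)&(Z<60)&box(310,380,100,210)),'chassis')
rect(er((Z>7)&(Z<80)&box(165,245,215,290)),'purple')
rect(er((Z>7)&(Z<80)&box(80,135,240,320)),'yellow')
```

```text
table z 0.512760448594122
coupe >10 1686 c [472.5 351.1] size [ 57.2 141.3] ang 66.63 z [19.8 32.2 43.9]
[[396.0, 353.0], [526.0, 297.0], [549.0, 349.0], [419.0, 405.0]]
coupe >26 1402 c [472.4 351.6] size [ 54.  138.4] ang 65.79 z [26.5 37.7 44. ]
[[398.0, 355.0], [524.0, 299.0], [547.0, 348.0], [420.0, 405.0]]
freeboard 4347 c [558.2 137.8] size [200.4 115.4] ang 0.49 z [ 9.9 12.6 15.2]
[[457.0, 195.0], [458.0, 79.0], [659.0, 81.0], [658.0, 196.0]]
chassisboard 3391 c [ 554.5 -106.8] size [115.4 201.1] ang 86.38 z [ 9.8 12.5 15. ]
[[450.0, -158.0], [651.0, -171.0], [658.0, -56.0], [458.0, -43.0]]
chassis 873 c [ 567.5 -106.5] size [120.5  58.1] ang 3.28 z [19.5 23.9 37.9]
[[506.0, -81.0], [509.0, -139.0], [629.0, -132.0], [626.0, -74.0]]
purple 1675 c [332.7 208.3] size [138.6  56.5] ang 43.72 z [22.9 33.2 43.9]
[[263.0, 181.0], [302.0, 140.0], [402.0, 236.0], [363.0, 277.0]]
yellow 1837 c [282.4 421. ] size [ 56.7 141.3] ang 70.38 z [18.2 31.8 43.8]
[[206.0, 418.0], [339.0, 371.0], [358.0, 424.0], [225.0, 471.0]]
```

View pics/crop1.png

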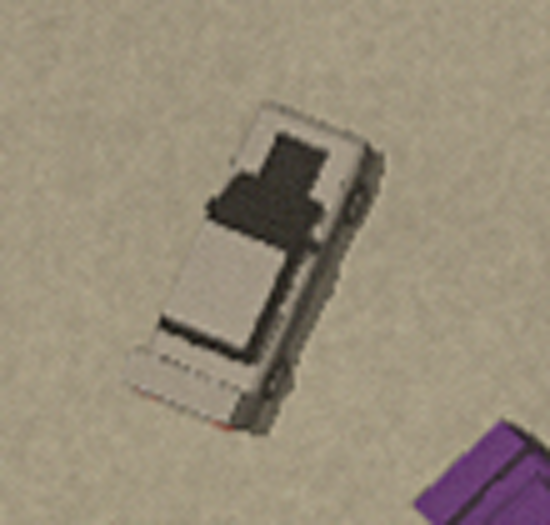

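The crop confirms it: white car, black windows, roof, rear wing, and it measures 141x57x44. The coupe is at (472,351) with its length at -23.8°. The free board is centred at (558,138) at 0.5°. Approaching above the coupe.

Call:
apply_moves([
  {"tx": -0.04, "ty": -0.01, "tz": 0.01, "yaw": 0.01},
  {"tx": -0.08, "ty": -0.02, "tz": 0.02, "yaw": 0.02},
  {"tx": -0.12, "ty": -0.03, "tz": 0.03, "yaw": 0.03},
  {"tx": -0.165, "ty": -0.042, "tz": 0.04, "yaw": 0.04},
  {"tx": -0.21, "ty": -0.054, "tz": 0.05, "yaw": 0.05},
  {"tx": -0.25, "ty": -0.064, "tz": 0.06, "yaw": 0.06},
  {"tx": -0.29, "ty": -0.075, "tz": 0.07, "yaw": 0.07},
  {"tx": -0.326, "ty": -0.084, "tz": 0.08, "yaw": 0.07},
], jaw=-1, newtons=15)

```text
time_s: 0.9
eef_pos: [474.0, 350.3, 131.1]
tool_rot: [-3.141, -0.0, 2.726]
ft_force: [-0.4, -0.0, 0.5]
width: 88.7
finger_force: 0.0
```

Call:
apply_moves([
  {"tx": 0},
  {"tx": 0},
  {"tx": 0},
])

```text
invalid input at $.moves[0]: expected keys tx, ty, tz, yaw
```

```bash
cat >> h.py <<'E'
def cam(n): return dict(np.load(''+n+'.npz'))
def wpts(c):  # fisheye: ray angle r/f, range_z along axis
    v,u=np.mgrid[0:420,0:560]; z=c['range_z'].astype(float)
    dx,dy=u-c['cx'],v-c['cy']; rr=np.hypot(dx,dy)+1e-9; t=np.tan(np.minimum(rr/c['f'],1.5))
    P=np.stack([dx/rr*t*z,-dy/rr*t*z,-z,np.ones_like(z)],-1)
    return (P@np.linalg.inv(c['world_to_cam']).T)[...,:3]
E
python3 - <<'E'
from h import *
o=r.get_obs();print(o['time_s'],o['eef_pos'],o['tool_rot'],o['width'])
c=cap('wrist');P=wpts(c);cv2.imwrite('pics/w1.png',c['img'][...,::-1])
Z=P[...,2];p=P[(Z>12)&(Z<60)&(np.hypot(P[...,0]-472,P[...,1]-351)<85)]
q=cv2.minAreaRect(p[:,:2].astype(np.float32));print(len(p),q,np.percentile(p[:,2],[5,50,95]))
p=p[p[:,2]>26];print(cv2.minAreaRect(p[:,:2].astype(np.float32)))
E
```

```text
0.9 [474.02046312 350.34314518 131.1258253 ] [-3.14107210e+00 -3.07929024e-04  2.72591098e+00] 88.73382938596163
8897 ((471.2569274902344, 352.684326171875), (57.1136360168457, 139.96920776367188), 65.73001861572266) [24.07900728 37.5352974  42.17370857]
((471.42230224609375, 353.0306396484375), (52.326820373535156, 134.98004150390625), 66.22553253173828)
```

View pics/w1.png

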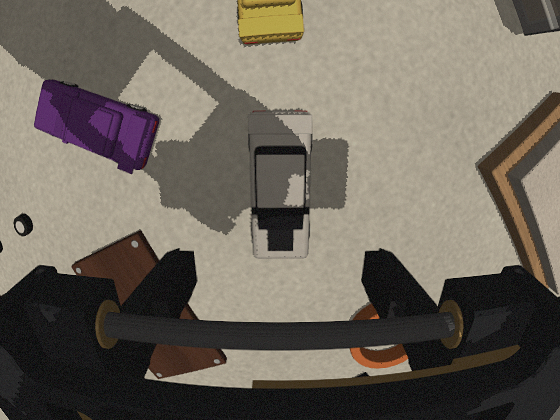

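The wrist view shows the coupe at (280,185), upright and square between the fingers. It agrees with the first measurement to about 2 mm, so I'm descending and closing.

Call:
apply_moves([
  {"tx": 0.002, "ty": 0, "tz": 0.03, "yaw": 0},
  {"tx": 0.002, "ty": 0, "tz": 0.06, "yaw": 0},
  {"tx": 0.002, "ty": 0, "tz": 0.085, "yaw": 0},
  {"tx": 0.002, "ty": 0, "tz": 0.105, "yaw": 0},
  {"tx": 0.002, "ty": 0, "tz": 0.118, "yaw": 0},
  {"tx": 0.002, "ty": 0, "tz": 0.125, "yaw": 0},
  {"tx": 0.002, "ty": 0, "tz": 0.125, "yaw": 0},
  {"tx": 0.002, "ty": 0, "tz": 0.125, "yaw": 0},
])

```text
time_s: 1.75
eef_pos: [471.5, 353.1, 7.7]
tool_rot: [3.141, 0.001, 2.727]
ft_force: [-0.2, 0.3, 0.4]
width: 87.7
finger_force: 0.0
```

Call:
apply_moves([
  {"tx": 0, "ty": 0, "tz": 0, "yaw": 0},
  {"tx": 0, "ty": 0, "tz": 0, "yaw": 0},
  {"tx": 0, "ty": 0, "tz": 0, "yaw": 0},
  {"tx": 0, "ty": 0, "tz": 0, "yaw": 0},
  {"tx": 0, "ty": 0, "tz": 0, "yaw": 0},
  {"tx": 0, "ty": 0, "tz": 0, "yaw": 0},
  {"tx": 0, "ty": 0, "tz": 0, "yaw": 0},
  {"tx": 0, "ty": 0, "tz": 0, "yaw": 0},
], jaw=1, newtons=15)

```text
time_s: 2.55
eef_pos: [470.9, 352.8, 7.0]
tool_rot: [3.142, 0.0, 2.727]
ft_force: [-0.7, -0.2, 1.7]
width: 43.8
finger_force: 15.0
```

The opening is 43.8 mm where 54 was expected, so I'm looking before lifting.

Run:
```python
from h import *
o=r.get_obs();print(o['time_s'],o['eef_pos'],o['width'],o['finger_force'])
c=cap('wrist');s=cap('side');t=cap('top')
b=s['img'][130:200,190:280]
cv2.imwrite('pics/g1.png',np.hstack([cv2.resize(c['img'],(400,300)),cv2.resize(b,(386,300),interpolation=cv2.INTER_CUBIC)])[...,::-1])
P=wpts(c);Z=P[...,2];m=(Z>12)&(Z<60)&(np.hypot(P[...,0]-472,P[...,1]-351)<85)
w=c['img'].min(2)
p=P[m];q=cv2.minAreaRect(p[:,:2].astype(np.float32));print(len(p),q,np.percentile(p[:,2],[5,50,95]))
P=wpts(cam('wrist'));
# roof vs. sides profile from first top view, across the car at its middle
```

```text
2.55 [470.94969162 352.76421763   6.9588514 ] 43.83787432733495 14.999716579914093
22013 ((471.0220642089844, 353.14642333984375), (74.76180267333984, 139.53741455078125), 67.02880859375) [24.71367234 39.5165403  50.88012489]
```

View pics/g1.png

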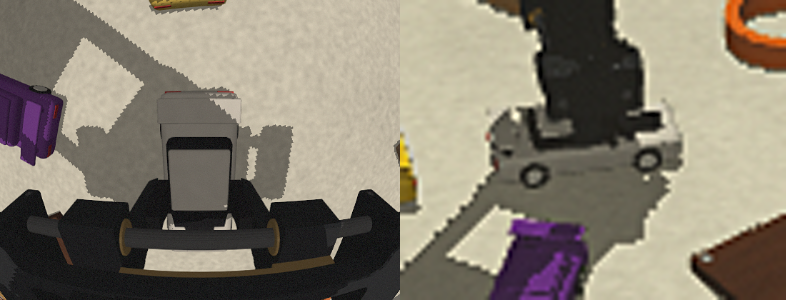

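The side crop shows the fingertips resting at cabin height, above the body sides, so the open tips sit higher than the TCP. I'll reopen and measure where the tips are.

Call:
apply_moves([
  {"tx": 0, "ty": 0, "tz": 0, "yaw": 0},
  {"tx": 0, "ty": 0, "tz": 0, "yaw": 0},
  {"tx": 0, "ty": 0, "tz": 0, "yaw": 0},
  {"tx": 0, "ty": 0, "tz": 0, "yaw": 0},
  {"tx": 0, "ty": 0, "tz": 0, "yaw": 0},
  {"tx": 0, "ty": 0, "tz": 0, "yaw": 0},
], jaw=-1)

```text
time_s: 3.3
eef_pos: [470.9, 352.7, 6.9]
tool_rot: [-3.142, -0.0, 2.727]
ft_force: [-0.3, 0.4, -0.1]
width: 87.3
finger_force: 0.0
```

Run:
```python
from h import *
o=r.get_obs();print(o['time_s'],o['eef_pos'],o['width'],r.tcp_to_grasp)
c=cap('wrist');P=wpts(c);a=o['tool_rot'][2]
d=P-o['eef_pos'];X=d[...,0]*np.cos(a)+d[...,1]*np.sin(a);Y=d[...,0]*np.sin(a)-d[...,1]*np.cos(a);Z=P[...,2]
dark=(c['img'].max(2)<60)&(c['range_z']>0)
for s in(-1,1):
    m=dark&(Y*s>35)&(Y*s<75)&(abs(X)<25)&(Z>3)&(Z<90)
    print(s,m.sum(),'z',np.percentile(Z[m],[0,1,5,25,50,75]).round(1),'Y',np.percentile(Y[m],[1,50,99]).round(1),'X',np.percentile(X[m],[1,99]).round(1))
m=(Z>10)&(Z<60)&(abs(Y)<32)&(abs(X)<85)&~dark
# car cross-section in the tool frame
for lo,hi in((15,24),(24,30),(30,36),(36,45)):
    k=m&(Z>lo)&(Z<hi);print(lo,hi,k.sum(),'Y',np.percentile(Y[k],[1,99]).round(1),'X',np.percentile(X[k],[0.5,99.5]).round(1))
```

```text
3.3 [470.9327273  352.74627191   6.89875995] 87.3330666522311 -18.700000000000003
-1 3346 z [32.8 34.4 38.2 52.3 65.  77.6] Y [-59.5 -48.9 -43.2] X [-8.7 11.1]
1 3328 z [32.5 34.5 38.2 52.4 65.1 77.6] Y [43.8 49.4 60.2] X [-8.6 11.1]
15 24 772 Y [-27.2  28. ] X [-43.9  69.6]
24 30 4033 Y [-25.4  26. ] X [-69.3  68. ]
30 36 47 Y [-25.6  26.3] X [-31.6  54.7]
36 45 11222 Y [-24.3  24.4] X [-11.3  66.7]
```

When open, the tips sit about 26 mm behind the nominal TCP (z=32.5 with the TCP at 7). The car is centred in the gripper. Going 17 mm lower puts the tips at about 15 mm, on the body sides, and leaves about 10 mm of clearance over the roof.

Call:
apply_moves([
  {"tx": 0, "ty": 0, "tz": 0.006, "yaw": 0},
  {"tx": 0, "ty": 0, "tz": 0.012, "yaw": 0},
  {"tx": 0, "ty": 0, "tz": 0.017, "yaw": 0},
  {"tx": 0, "ty": 0, "tz": 0.017, "yaw": 0},
  {"tx": 0, "ty": 0, "tz": 0.017, "yaw": 0},
])

```text
time_s: 3.85
eef_pos: [470.7, 352.6, -10.5]
tool_rot: [-3.141, -0.0, 2.727]
ft_force: [0.2, 0.2, 0.5]
width: 88.2
finger_force: 0.0
```

Call:
apply_moves([
  {"tx": 0, "ty": 0, "tz": 0, "yaw": 0},
  {"tx": 0, "ty": 0, "tz": 0, "yaw": 0},
  {"tx": 0, "ty": 0, "tz": 0, "yaw": 0},
  {"tx": 0, "ty": 0, "tz": 0, "yaw": 0},
  {"tx": 0, "ty": 0, "tz": 0, "yaw": 0},
  {"tx": 0, "ty": 0, "tz": 0, "yaw": 0},
  {"tx": 0, "ty": 0, "tz": 0, "yaw": 0},
], jaw=1, newtons=15)

```text
time_s: 4.55
eef_pos: [471.0, 352.8, -10.0]
tool_rot: [3.141, 0.0, 2.727]
ft_force: [-0.6, 0.0, 0.8]
width: 54.0
finger_force: 15.0
```

The grip is at 54.0 mm on the body sides. Lifting, then carrying it over.

Call:
apply_moves([
  {"tx": 0, "ty": 0, "tz": -0.01, "yaw": 0},
  {"tx": 0, "ty": 0, "tz": -0.025, "yaw": 0},
  {"tx": 0, "ty": 0, "tz": -0.04, "yaw": 0},
  {"tx": 0, "ty": 0, "tz": -0.055, "yaw": 0},
  {"tx": 0, "ty": 0, "tz": -0.06, "yaw": 0},
  {"tx": 0, "ty": 0, "tz": -0.06, "yaw": 0},
])

```text
time_s: 5.15
eef_pos: [471.9, 353.2, 51.7]
tool_rot: [3.139, 0.002, 2.727]
ft_force: [-0.5, 0.1, -2.0]
width: 54.0
finger_force: 15.0
```

Call:
apply_moves([
  {"tx": -0.015, "ty": -0.015, "tz": 0, "yaw": -0.04},
  {"tx": -0.04, "ty": -0.039, "tz": 0, "yaw": -0.1},
  {"tx": -0.068, "ty": -0.066, "tz": 0, "yaw": -0.17},
  {"tx": -0.096, "ty": -0.093, "tz": 0, "yaw": -0.24},
  {"tx": -0.122, "ty": -0.118, "tz": 0, "yaw": -0.31},
  {"tx": -0.146, "ty": -0.142, "tz": 0, "yaw": -0.37},
  {"tx": -0.16, "ty": -0.155, "tz": 0, "yaw": -0.41},
  {"tx": -0.166, "ty": -0.1615, "tz": 0, "yaw": -0.424},
])

```text
time_s: 5.95
eef_pos: [558.0, 136.1, 49.3]
tool_rot: [-3.141, -0.001, -3.134]
ft_force: [-0.8, 0.4, -0.5]
width: 53.9
finger_force: 15.0
```

Call:
apply_moves([
  {"tx": 0, "ty": 0, "tz": 0, "yaw": 0},
  {"tx": 0, "ty": 0, "tz": 0, "yaw": 0},
  {"tx": 0, "ty": 0, "tz": 0, "yaw": 0},
])

```text
time_s: 6.25
eef_pos: [557.1, 139.2, 49.7]
tool_rot: [3.141, -0.001, -3.132]
ft_force: [-0.6, 0.2, -0.9]
width: 53.9
finger_force: 15.0
```

Run:
```python
from h import *
o=r.get_obs();print(o['time_s'],o['eef_pos'],o['tool_rot'],o['width'],o['finger_force'])
c=cap('wrist');P=wpts(c);s=cap('side')
cv2.imwrite('pics/c1.png',np.hstack([cv2.resize(c['img'],(400,300)),cv2.resize(s['img'][130:240,240:386],(398,300),interpolation=cv2.INTER_CUBIC)])[...,::-1])
a=o['tool_rot'][2]
d=P-o['eef_pos'];X=d[...,0]*np.cos(a)+d[...,1]*np.sin(a);Y=d[...,0]*np.sin(a)-d[...,1]*np.cos(a);Z=P[...,2]
h=c['img'].max(2)
# car: elevated, light
k=(Z>60)&(Z<110)&(abs(Y)<32)&(abs(X)<80)&(h>90);print('car X',np.percentile(X[k],[.5,99.5]),'Y',np.percentile(Y[k],[1,99]),'z',np.percentile(Z[k],[1,50,99]))
k=(Z>7)&(Z<17)&(abs(P[...,0]-558)<115)&(abs(P[...,1]-138)<72);p=P[k];print('board',k.sum(),cv2.minAreaRect(p[:,:2].astype(np.float32)))
```

```text
6.25 [557.08556139 139.20005024  49.70004959] [ 3.14137125e+00 -6.38907672e-04 -3.13152052e+00] 53.937880749976856 14.998408555984497
car X [-66.87139328  68.85124174] Y [-25.49125842  25.67119281] z [ 80.96181196  99.43681276 102.21456529]
board 15271 ((552.228759765625, 138.22825622558594), (189.45127868652344, 115.85591888427734), 0.4117431044578552)
```

View pics/c1.png

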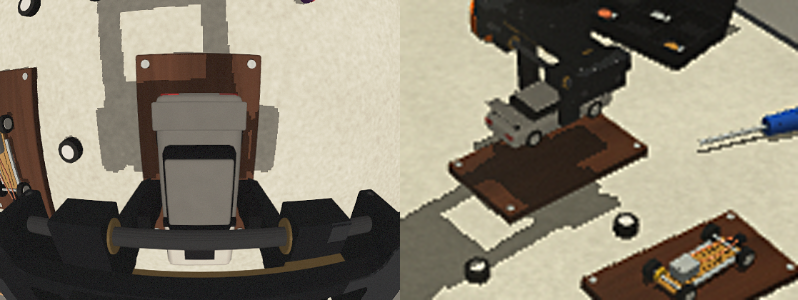

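The coupe hangs level over the free board, within about 2 mm of its centre and square to it. The wheels are about 48 mm above the board top, so I'm lowering it.

Call:
apply_moves([
  {"tx": -0.001, "ty": 0, "tz": 0.01, "yaw": 0},
  {"tx": -0.001, "ty": 0, "tz": 0.02, "yaw": 0},
  {"tx": -0.001, "ty": 0, "tz": 0.03, "yaw": 0},
  {"tx": -0.001, "ty": 0, "tz": 0.037, "yaw": 0},
  {"tx": -0.001, "ty": 0, "tz": 0.042, "yaw": 0},
  {"tx": -0.001, "ty": 0, "tz": 0.045, "yaw": 0},
  {"tx": -0.001, "ty": 0, "tz": 0.045, "yaw": 0},
  {"tx": -0.001, "ty": 0, "tz": 0.045, "yaw": 0},
])

```text
time_s: 7.15
eef_pos: [559.0, 138.0, 5.1]
tool_rot: [3.142, 0.0, -3.132]
ft_force: [-0.2, 0.1, -0.8]
width: 53.7
finger_force: 15.0
```

Call:
apply_moves([
  {"tx": 0, "ty": 0, "tz": 0.001, "yaw": 0},
  {"tx": 0, "ty": 0, "tz": 0.002, "yaw": 0},
  {"tx": 0, "ty": 0, "tz": 0.002, "yaw": 0},
  {"tx": 0, "ty": 0, "tz": 0.002, "yaw": 0},
])

```text
time_s: 7.55
eef_pos: [558.8, 138.0, 3.0]
tool_rot: [-3.142, 0.0, -3.132]
ft_force: [0.0, -0.3, -1.3]
width: 54.1
finger_force: 15.0
```

Call:
apply_moves([
  {"tx": 0, "ty": 0, "tz": 0.0005, "yaw": 0},
  {"tx": 0, "ty": 0, "tz": 0.001, "yaw": 0},
  {"tx": 0, "ty": 0, "tz": 0.001, "yaw": 0},
  {"tx": 0, "ty": 0, "tz": 0.001, "yaw": 0},
])

```text
time_s: 7.95
eef_pos: [558.8, 138.0, 2.0]
tool_rot: [-3.142, 0.0, -3.132]
ft_force: [-0.5, 0.3, 0.1]
width: 54.1
finger_force: 15.0
```

Call:
apply_moves([
  {"tx": 0, "ty": 0, "tz": 0.0005, "yaw": 0},
  {"tx": 0, "ty": 0, "tz": 0.0005, "yaw": 0},
  {"tx": 0, "ty": 0, "tz": 0.0005, "yaw": 0},
])

```text
time_s: 8.25
eef_pos: [558.9, 138.1, 2.0]
tool_rot: [-3.142, 0.0, -3.132]
ft_force: [-3.4, -0.6, 4.5]
width: 53.7
finger_force: 15.0
```

The upward force has risen to 4.5 N, so the wheels are on the board. Releasing.

Call:
apply_moves([
  {"tx": 0, "ty": 0, "tz": 0, "yaw": 0},
  {"tx": 0, "ty": 0, "tz": 0, "yaw": 0},
  {"tx": 0, "ty": 0, "tz": 0, "yaw": 0},
  {"tx": 0, "ty": 0, "tz": 0, "yaw": 0},
  {"tx": 0, "ty": 0, "tz": 0, "yaw": 0},
  {"tx": 0, "ty": 0, "tz": 0, "yaw": 0},
  {"tx": 0, "ty": 0, "tz": 0, "yaw": 0},
], jaw=-1)

```text
time_s: 8.95
eef_pos: [558.8, 138.0, 1.4]
tool_rot: [-3.142, -0.0, -3.132]
ft_force: [-0.2, 0.1, -0.3]
width: 87.9
finger_force: 0.0
```

Call:
apply_moves([
  {"tx": 0, "ty": 0, "tz": -0.01, "yaw": 0},
  {"tx": 0, "ty": 0, "tz": -0.03, "yaw": 0},
  {"tx": 0, "ty": 0, "tz": -0.06, "yaw": 0},
  {"tx": 0, "ty": 0, "tz": -0.1, "yaw": 0},
  {"tx": 0, "ty": 0, "tz": -0.14, "yaw": 0},
  {"tx": 0, "ty": 0, "tz": -0.16, "yaw": 0},
  {"tx": 0, "ty": 0, "tz": -0.16, "yaw": 0},
  {"tx": 0, "ty": 0, "tz": -0.16, "yaw": 0},
])

```text
time_s: 9.75
eef_pos: [558.7, 138.1, 161.6]
tool_rot: [3.142, 0.001, -3.132]
ft_force: [-0.2, -0.0, 0.5]
width: 88.2
finger_force: 0.0
```

Run:
```python
from h import *
o=r.get_obs();print(o['time_s'],o['eef_pos'],o['width'])
c=cap('wrist');P=wpts(c);Z=P[...,2];s=cap('side')
cv2.imwrite('pics/d1.png',np.hstack([cv2.resize(c['img'],(400,300)),cv2.resize(s['img'][130:260,240:413],(398,300),interpolation=cv2.INTER_CUBIC)])[...,::-1])
n=(abs(P[...,0]-558)<120)&(abs(P[...,1]-138)<70)
k=n&(Z>24)&(Z<70);p=P[k];print('car',k.sum(),cv2.minAreaRect(p[:,:2].astype(np.float32)),np.percentile(p[:,2],[1,50,99]))
k=n&(Z>7)&(Z<70);p=P[k];print('board',cv2.minAreaRect(p[:,:2].astype(np.float32)))
P=pts(s);Z=P[...,2];k=(Z>18)&(Z<60)&(abs(P[...,0]-560)<80)&(abs(P[...,1]+107)<50);print('chassis side',P[k][:,:2].min(0),P[k][:,:2].max(0))
```

```text
9.75 [558.67756136 138.0663047  161.58636858] 88.17425630709675
car 7824 ((558.9813842773438, 137.96078491210938), (57.03368377685547, 138.4313201904297), 89.9086685180664) [33.10773505 49.35358953 54.78048999]
board ((557.6350708007812, 138.35922241210938), (199.4000244140625, 116.02559661865234), 0.4082393944263458)
chassis side [ 501.27727066 -144.08202703] [628.23681694 -77.89221012]
```

View pics/d1.png

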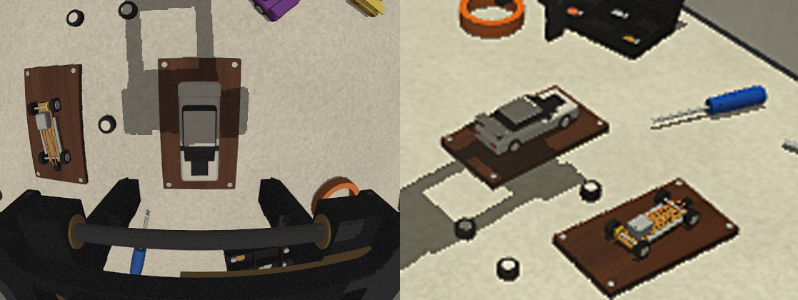

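The coupe stands wheels down on the free board, about 1.5 mm off centre and 0.5° off line. The chassis hasn't moved and the arm is clear, so I'm handing in.

```bash
python3 -c "from workcell import r; print(r.hand_in())"
```

```text
the job is handed in; nothing more can be done
None
```

The coupe is on the free board, wheels down, about 1.5 mm off centre and 0.5° off line; the chassis was not disturbed, and the job was handed in after about 10 s of robot time, with no verdict shown.

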